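Assemble a membrane filter unit on its bench station

ROBOT

A 7-joint arm with a two-finger parallel gripper is mounted at the origin on the work surface. World frame = base frame: x ahead of the robot, y to its left, z up, the work surface at z = 0. Lengths are in m, angles in rad, forces in N, time in s.
With the tool pointing down it reaches from about 0.425 to 0.875 m from the base axis. Payload 8.4 kg.
Tool frame: the origin (TCP) lies at the very end of the fingers, on their centre line; the grasp point (between the pads) lies 19 mm behind it; z points along the fingers, y is the line along which they close (so a half turn about z gives the same grasp; the last joint's range is limited). The gripper opens to 85 mm and grips with 20 to 120 N. Pads are 22 mm wide; open, the fingers measure 114 mm over their backs; the gripper's body (76 mm by 85 mm) begins 54 mm behind the grasp point. The pads swing forward as they close: fully open they stand 13 mm farther back than shut.
Start: joints at [-1.229, 0.333, 0.04, 1.465, -0.013, 1.343, -0.059], TCP at [0.277, 0.588, 0.231] pointing down, gripper open.
Joint ranges: [-2.58, 2.58], [-0.38, 2.09], [-1.3, 1.39], [0.25, 2.4], [-1.5, 4.64], [0.08, 2.09], [-2.65, 2.65]. Speed limits (rad/s): [2.22, 2.22, 2.79, 2.79, 3.14, 3.14, 3.14].

INTERFACE

Orientations are given as a unit quaternion [w, x, y, z].
In Python, from workcell import bot gives the robot as it stands.
- The arm moves only by the tool drive_tool, never from a script. Its argument "targets" is a list of rows, each an object of numbers: "jaw": the opening, from 0 (shut) to 1 (fully open); "x", "y", "z": the shift along the tool's x, y, z in cm; "ax", "ay", "az": the turn, a rotation vector about the tool's x, y, z in rad. A call has 1 to 8 rows; each row is the pose to reach, as a shift and turn from the pose commanded when the call began, along the tool's axes at that moment; what a row does not reach only later rows make up. A row lasts 1/10 s, in which the tool goes at most 50 mm and 8.59 degrees, less where a joint would pass 70% of its speed; a pose out of reach is approached as far as the arm can. A call with a gripper value outside its range is refused whole. The fingers move at their own pace and stop on an object; "force" is the grip in N (left out, the last holds). Time passes only in rows, so rows that repeat a pose let the fingers close. It gives the time, the measured TCP pose, the force, the opening and the grip force at its end, in the units of the state.
- bot.get_obs(): the state, without advancing time (a new reading comes with each control period).
- bot.read_camera(name): name is "side" or "top" or "wrist"; returns a dict with "color" (480x640x3 uint8, red, green, blue), "mtx" (3x3 intrinsics, pixels), "rvec" (rotation vector, rad) and "tvec" (3), from world to camera coordinates, as OpenCV has them. Camera axes: x right, y down, z forward; pixel columns grow to the right and rows downward; lengths in m; the calibration is good to about 2 mm. A picture is of the moment at which its call begins. There is no depth.
- bot.job_done(): hands the job in; it is judged then, once.
Trained networks look in the newest picture that a camera, given by its name, has taken for a name from the list of things; names that differ only in an ending like _2 or _b are one class to them, and where a whole thing is asked for, a point or a joint stands for the part that bears it (a point fixed in the world has none). Each returns a list of dicts, best first, with "p" (0 to 1); they miss things now and then, are a little off and sometimes report something else, mostly with a low value. They report only what shows in the picture. A call takes as long as a camera call. They do not tell look-alikes from the thing itself.
- bot.recognise(camera, label): "extent" ([left, top, right, bottom] as shares, 0 to 1, of the picture: columns of its width, rows of its height, round what is visible of it).
- bot.tip_of(camera, label): "xy" ([column, row] as shares, 0 to 1, of the picture: columns of its width, rows of its height: a listed point, or the origin of a listed thing).
The state is a dict: "time": time; "q": joint angles; "joint_velocities": joint speeds; "joint_torque": joint torques, N m; "position": TCP position; "tcp_rot": TCP orientation; "wrist_force": force on the tool from outside, world axes, zero at the start; "torque": the same for the moment, N m; "gripper_width": opening from 0.0 (shut) to 1.0 (fully open); "grip_force": force on a finger pad.
Only numpy, scipy, OpenCV 4.12 (cv2) and the standard library are available. Lean on these libraries where they do the work, as an engineer would, in place of code of your own. Each camera call takes 0.05 s, during which the arm holds its last target. There are 200 camera calls.

TASK

Assemble the filter unit upright on its bench station, one part on the other in this order: stand the receiver cup in the station's ring, plug the perforated filter support into the cup's mouth, plug the tall narrow funnel into the support, and close the funnel with the lid, each part fully seated before the next one goes on. Use the tall narrow funnel and leave the wide shallow funnel where it is; do not shift or tip the rack of sample tubes.

Things in the scene. Friction and masses are not known exactly. Their poses are not given: they have to be found in the camera images.
- station: Fixed steel plate 90 x 90 x 8 mm with a black ring on it (inner radius 36, outer 42 mm, top 16 mm above the worktop) and a short brass stub on its +x side; the receiver stands inside the ring. Origin: centre of the plate's underside, on the worktop; z up. The floor inside the ring is 8 mm above the origin.
- receiver: Loose steel cup, 75 mm high, 0.35 kg: foot radius 32 mm, 8 mm high; above it a straight body of outer radius 28 mm, mouth inner radius 24 mm, 63 mm deep. A hose stub sticks out along its +x at 26 mm height to 43 mm from the axis: grip above 35 mm. Origin: centre of the underside; z up. Seated 8 mm above the station's origin.
- support: Loose steel disc with many small dark holes in its floor, 27 mm high, 0.18 kg: it stands on a plug 10 mm long, radius 20 tapering to 17 mm; from 10 to 27 mm height the body has outer radius 28 mm and in its top a socket of radius 24 mm, 11 mm deep. Origin: centre of the plug's underside; z up. Seated with its origin 65 mm above the receiver's (body on the cup's rim).
- tall_funnel: Loose white plastic tall narrow funnel, open top, 85 mm high, 0.14 kg: it stands on a plug 10 mm long, radius 20 tapering to 17 mm; above it a straight body of outer radius 28 mm, mouth inner radius 24 mm, 69 mm deep, one dark outlet in its floor. Origin: centre of the plug's underside; z up. Seated with its origin 17 mm above the support's.
- lid: Loose grey plastic lid with a round knob, 38 mm high, 0.08 kg: it stands on a plug 10 mm long, radius 20 tapering to 17 mm; flange radius 30 mm from 10 to 16 mm height; knob radius 12 mm from 16 to 38 mm. Origin: centre of the plug's underside; z up. Seated with its origin 75 mm above the tall funnel's.
- wide_funnel: Loose white plastic wide shallow funnel, to be left where it is: 45 mm high, flaring to a mouth of outer radius 44 mm, standing on a plug of radius 20 mm. Origin: centre of the plug's underside; z up.
- sample_rack: Loose white rack 110 x 60 x 30 mm with six capped glass tubes upright in it, 90 mm high in all, to be left where it is, at the left end of the work area. Origin: centre of its underside; long side along its x; z up.
Things that resemble listed ones, but are neither listed nor needed, are in the scene too. What is shaped like the lid but orange is not meant. What is shaped like the tall_funnel but red is not meant.

How it is judged:
On the way, in this order (a step that is already met when the one before it is completed fails the run):
1. the receiver cup stands inside the ring of the bench station, released (horizontal distance between receiver and station below 0.008 m and z of receiver in the frame of station between 0.005 and 0.011 m and angle between receiver's own z axis and vertical below 0.06 rad and linear speed of receiver below 0.02 m/s and contact force between the fingers and receiver below 0.2 N), for 0.2 s.
2. the perforated filter support is plugged into the mouth of the receiver, released (horizontal distance between support and receiver below 0.008 m and z of support in the frame of receiver between 0.062 and 0.068 m and angle between support's own z axis and vertical below 0.06 rad and linear speed of support below 0.02 m/s and contact force between the fingers and support below 0.2 N), for 0.2 s.
3. the tall funnel is plugged into the top of the filter support, released (horizontal distance between tall_funnel and support below 0.008 m and z of tall_funnel in the frame of support between 0.014 and 0.02 m and angle between tall_funnel's own z axis and vertical below 0.06 rad and linear speed of tall_funnel below 0.02 m/s and contact force between the fingers and tall_funnel below 0.2 N), for 0.2 s.
4. the lid is plugged into the mouth of the tall funnel, released (horizontal distance between lid and tall_funnel below 0.008 m and z of lid in the frame of tall_funnel between 0.072 and 0.078 m and angle between lid's own z axis and vertical below 0.06 rad and linear speed of lid below 0.02 m/s and contact force between the fingers and lid below 0.2 N), for 0.2 s.
At the end, for the whole second after the job is handed in: The receiver stands in the station's ring, the support is in the receiver's mouth, the tall funnel in the support and the lid in the tall funnel: each centred on the part below within 8 mm, at its seated height within 3 mm, upright within 0.06 rad (3.4 degrees), released and at rest (all of step 1 and all of step 2 and all of step 3 and all of step 4); the robot touches nothing.
It fails at once if the wide shallow funnel is shifted more than 25 mm or tipped (distance of wide_funnel from where it was at the start of the episode above 0.025 m or angle between wide_funnel's own z axis and vertical above 0.3 rad).
It fails at once if the rack of sample tubes is shifted more than 25 mm or tipped (distance of sample_rack from where it was at the start of the episode above 0.025 m or angle between sample_rack's own z axis and vertical above 0.3 rad).
It also fails if it takes over 118 s, if anything falls off the work surface, if the arm or the gripper's body presses on something with over 40 N, if the wrist force passes 120 N, or if a joint passes its speed limit or range.

## Working session

There is one attempt and no reset: what is moved stays moved. The work goes in short steps, Python scripts to look and compute and a tool call to move; the robot and the scene stay as the last step left them, time stands still between calls to the robot, and variables do not carry over. Pictures are saved under pics/ and viewed, at most 14 in all, crops included, and the job is handed in when it is done.

Besides the shell and the picture viewer there is one more tool, called by a JSON object that holds its "method" and its "body", one argument or row to a line. drive_tool: Moves the arm, as the interface text tells. Its arguments: {"type":"object","properties":{"targets":{"type":"array","items":{"type":"object","properties":{"jaw":{"type":"number"},"x":{"type":"number"},"y":{"type":"number"},"z":{"type":"number"},"ax":{"type":"number"},"ay":{"type":"number"},"az":{"type":"number"}}}},"force":{"type":"number"}},"required":["targets"]}

```bash
mkdir -p pics; cat > h.py <<'E'
import numpy as np,cv2
from workcell import bot
def cam(n):
    c=bot.read_camera(n);return c
def ray(c,u,v):
    R=cv2.Rodrigues(np.array(c["rvec"],float))[0];t=np.array(c["tvec"],float).ravel()
    p=cv2.undistortPoints(np.array([[[u,v]]],float),np.array(c["mtx"],float),None)[0,0]
    return -R.T@t,R.T@np.array([p[0],p[1],1])
def onz(c,u,v,z):
    o,d=ray(c,u,v);return (o+d*(z-o[2])/d[2])
def proj(c,P):
    return cv2.projectPoints(np.array(P,float).reshape(-1,3),np.array(c["rvec"],float),np.array(c["tvec"],float),np.array(c["mtx"],float),None)[0][:,0]
E
python3 - <<'E'
from h import *
np.set_printoptions(precision=4,suppress=True)
for n in("top","side"):
    c=cam(n);cv2.imwrite(f"pics/{n}0.png",c["color"][:,:,::-1])
    R=cv2.Rodrigues(np.array(c["rvec"],float))[0];print(n,-R.T@np.array(c["tvec"]).ravel(),c["mtx"][0][0])
    for l in"station receiver support tall_funnel lid wide_funnel sample_rack".split():
        for r in bot.tip_of(n,l)[:3]:
            u,v=r["xy"][0]*640,r["xy"][1]*480
            print(l,round(r["p"],2),round(u),round(v),onz(c,u,v,0)[:2])
o=bot.get_obs();print(o)
E
```

```text
top [0.4699 0.0356 1.0823] 575.6978384255284
station 0.78 211 289 [0.4445 0.2068]
receiver 0.89 172 199 [0.6151 0.283 ]
receiver 0.41 209 290 [0.4435 0.2112]
support 0.59 327 282 [ 0.4571 -0.0105]
tall_funnel 0.61 463 193 [ 0.6268 -0.268 ]
tall_funnel 0.59 495 246 [ 0.5261 -0.327 ]
lid 0.95 368 193 [ 0.6256 -0.0872]
lid 0.92 317 152 [0.7042 0.0087]
wide_funnel 0.76 425 287 [ 0.448  -0.1927]
sample_rack 0.58 120 312 [0.4022 0.3748]
side [0.5269 0.5617 0.6541] 451.58694976145125
station 0.96 376 333 [0.4457 0.2099]
receiver 0.83 265 373 [0.6179 0.281 ]
receiver 0.3 280 201 [ 0.622  -0.0861]
support 0.91 359 229 [ 0.4654 -0.011 ]
tall_funnel 0.9 285 144 [ 0.6245 -0.2663]
tall_funnel 0.7 331 134 [ 0.5201 -0.3085]
lid 0.69 237 236 [0.6961 0.0091]
lid 0.68 280 201 [ 0.6218 -0.0848]
{'time': 0.8, 'q': array([-1.2292,  0.3332,  0.0399,  1.4654, -0.0134,  1.3433, -0.0585]), 'joint_velocities': array([-0.0008, -0.0015, -0.0006,  0.0019, -0.0017, -0.001 ,  0.0013]), 'joint_torque': array([  0.0002, -65.8228,   1.3629, -40.5821,   0.0166,   0.0027,
        -0.    ]), 'position': array([0.2773, 0.5878, 0.2313]), 'tcp_rot': array([-0.    ,  0.2186,  0.9758, -0.    ]), 'wrist_force': array([-0.2617,  0.1371,  0.315 ]), 'torque': array([ 0.0097,  0.019 , -0.0368]), 'grip_force': 0.0, 'gripper_width': 0.9982352282332932}
```

View pics/top0.png

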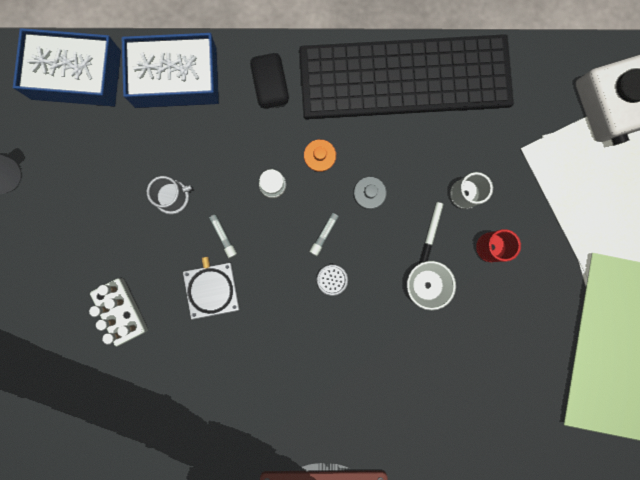

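View pics/side0.png

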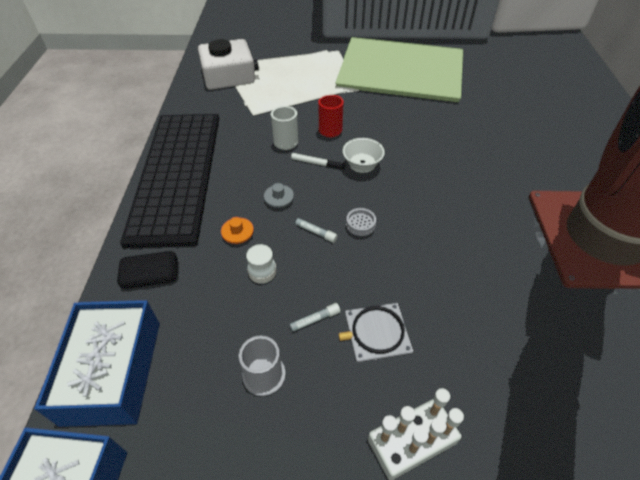

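The top picture shows the receiver at about (168,195), hose stub to the right. The station ring is at (211,290), support (332,280), grey lid (370,192), white tall funnel (471,190), wide funnel (430,285) and rack (117,312). The red funnel at (497,245) and orange lid at (320,153) are decoys. Next I refine the positions with circle fits on features of known height.

```bash
cat >> h.py <<'E'
def circ(c,u,v,z,r,w=30,s=6):
    """Hough circle of world radius r at height z near pixel u,v (top view)"""
    f=c["mtx"][0][0]; cz=ray(c,0,0)[0][2]; rp=f*r/(cz-z)*s
    x0,y0=int(u)-w,int(v)-w
    g=cv2.cvtColor(c["color"],cv2.COLOR_RGB2GRAY)[y0:y0+2*w,x0:x0+2*w]
    g=cv2.GaussianBlur(cv2.resize(g,None,fx=s,fy=s,interpolation=cv2.INTER_CUBIC),(0,0),3)
    h=cv2.HoughCircles(g,cv2.HOUGH_GRADIENT,1,10,param1=60,param2=8,minRadius=int(rp-4),maxRadius=int(rp+5))
    if h is None:return []
    return [(*onz(c,(a[0]+.5)/s-.5+x0,(a[1]+.5)/s-.5+y0,z)[:2].round(4),round(a[2]/rp*r*1000,1)) for a in h[0][:3]]
E
python3 - <<'E'
from h import *
c=cam("top")
for n,u,v,z,r in [("rec_rim",168,195,.075,.028),("rec_in",168,195,.075,.024),("ring_out",211,290,.016,.042),("ring_in",211,290,.016,.036),("sup",332,280,.027,.028),("sup_in",332,280,.027,.024),("tf_rim",478,186,.085,.028),("tf_in",478,186,.085,.024),("lid",370,192,.016,.030),("knob",370,190,.038,.012)]:
    print(n,circ(c,u,v,z,r))
im=c["color"][120:340,90:530,::-1];a=c["color"][150:340,90:350,::-1]
cv2.imwrite("pics/crop1.png",cv2.resize(a,None,fx=3,fy=3,interpolation=cv2.INTER_CUBIC))
E
```

```text
rec_rim [(np.float64(0.6183), np.float64(0.2826), np.float64(27.3)), (np.float64(0.6112), np.float64(0.2688), np.float64(27.3)), (np.float64(0.6088), np.float64(0.2667), np.float64(29.0))]
rec_in [(np.float64(0.618), np.float64(0.2829), np.float64(23.6)), (np.float64(0.6085), np.float64(0.267), np.float64(24.2)), (np.float64(0.6183), np.float64(0.28), np.float64(24.9))]
ring_out [(np.float64(0.4425), np.float64(0.2071), np.float64(41.6)), (np.float64(0.4425), np.float64(0.2117), np.float64(40.9)), (np.float64(0.4459), np.float64(0.2019), np.float64(41.6))]
ring_in [(np.float64(0.4431), np.float64(0.2068), np.float64(36.1)), (np.float64(0.4401), np.float64(0.2028), np.float64(37.2)), (np.float64(0.4373), np.float64(0.2089), np.float64(36.5))]
sup [(np.float64(0.4637), np.float64(-0.0176), np.float64(28.7)), (np.float64(0.4607), np.float64(-0.0176), np.float64(29.1)), (np.float64(0.4652), np.float64(-0.01), np.float64(29.1))]
sup_in [(np.float64(0.4631), np.float64(-0.0136), np.float64(25.2)), (np.float64(0.4607), np.float64(-0.0155), np.float64(25.2)), (np.float64(0.4652), np.float64(-0.0188), np.float64(25.2))]
tf_rim [(np.float64(0.6241), np.float64(-0.2687), np.float64(27.1)), (np.float64(0.6193), np.float64(-0.2662), np.float64(27.7)), (np.float64(0.6255), np.float64(-0.266), np.float64(26.7))]
tf_in [(np.float64(0.6235), np.float64(-0.2686), np.float64(23.2)), (np.float64(0.6217), np.float64(-0.2709), np.float64(24.9)), (np.float64(0.6249), np.float64(-0.266), np.float64(24.9))]
lid [(np.float64(0.6257), np.float64(-0.0892), np.float64(29.0)), (np.float64(0.6226), np.float64(-0.0908), np.float64(31.3)), (np.float64(0.6282), np.float64(-0.0918), np.float64(30.3))]
knob [(np.float64(0.6237), np.float64(-0.0879), np.float64(12.8)), (np.float64(0.6395), np.float64(-0.085), np.float64(11.7)), (np.float64(0.6256), np.float64(-0.0904), np.float64(11.7))]
```

View pics/crop1.png

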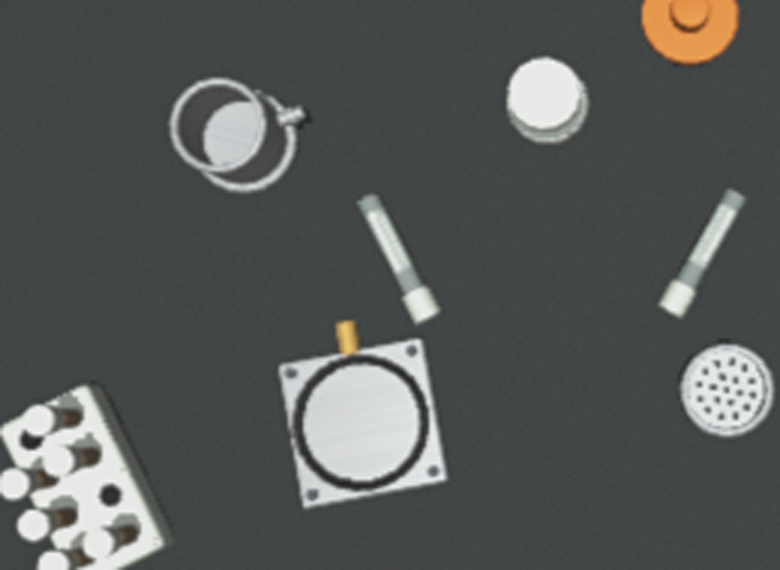

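Positions: receiver (0.618, 0.283), station (0.443, 0.207), support about (0.463, -0.014), tall funnel (0.624, -0.268), lid (0.625, -0.088). I first move above the receiver and turn so the jaws close along x, away from the hose stub.

{"method": "drive_tool", "body": {
  "targets": [
    {"x": -43.9,"y": -13,"z": 3,"az": 1.13,"jaw": 1},
    {"x": -43.9,"y": -13,"z": 3,"az": 1.13,"jaw": 1},
    {"x": -43.9,"y": -13,"z": 3,"az": 1.13,"jaw": 1},
    {"x": -43.9,"y": -13,"z": 3,"az": 1.13,"jaw": 1},
    {"x": -43.9,"y": -13,"z": 3,"az": 1.13,"jaw": 1},
    {"x": -43.9,"y": -13,"z": 3,"az": 1.13,"jaw": 1},
    {"x": -43.9,"y": -13,"z": 3,"az": 1.13,"jaw": 1},
    {"x": -43.9,"y": -13,"z": 3,"az": 1.13,"jaw": 1}
  ]
}}

```text
schema error: expected keys jaw, x, y, z, ax, ay, az
```

```bash
cat >> h.py <<'E'
from scipy.spatial.transform import Rotation as Ro
T={"rec":(.618,.283),"st":(.443,.207),"sup":(.463,-.014),"tf":(.624,-.268),"lid":(.625,-.088)}
def plan(x,y,z):
    """shift (cm) and turn to world TCP x,y,z with tool x=+Y, y=+X, z=-Z"""
    o=bot.get_obs();q=o["tcp_rot"];R=Ro.from_quat([q[1],q[2],q[3],q[0]])
    G=Ro.from_matrix(np.array([[0,1,0],[1,0,0],[0,0,-1.]]))
    print("t",round(o["time"],2),"pos",o["position"].round(4),"F",o["wrist_force"].round(1),"w",round(o["gripper_width"],3),"g",round(o["grip_force"],1))
    print("shift cm",(R.inv().apply(np.array([x,y,z])-o["position"])*100).round(2),"turn",(R.inv()*G).as_rotvec().round(3))
E
python3 -c "
from h import *
plan(*T['rec'],.16);print(bot.get_obs()['q'].round(2))"
```

```text
t 0.85 pos [0.2773 0.5878 0.2313] F [-0.9  0.3  0.3] w 1.002 g 0.0
shift cm [-43.82 -13.03   7.13] turn [-0.    0.    1.13]
[-1.23  0.33  0.04  1.47 -0.01  1.34 -0.06]
```

{"method": "drive_tool", "body": {
  "targets": [
    {"x": -43.8,"y": -13,"z": 3,"ax": 0,"ay": 0,"az": 1.13,"jaw": 1},
    {"x": -43.8,"y": -13,"z": 3,"ax": 0,"ay": 0,"az": 1.13,"jaw": 1},
    {"x": -43.8,"y": -13,"z": 3,"ax": 0,"ay": 0,"az": 1.13,"jaw": 1},
    {"x": -43.8,"y": -13,"z": 3,"ax": 0,"ay": 0,"az": 1.13,"jaw": 1},
    {"x": -43.8,"y": -13,"z": 3,"ax": 0,"ay": 0,"az": 1.13,"jaw": 1},
    {"x": -43.8,"y": -13,"z": 3,"ax": 0,"ay": 0,"az": 1.13,"jaw": 1},
    {"x": -43.8,"y": -13,"z": 3,"ax": 0,"ay": 0,"az": 1.13,"jaw": 1},
    {"x": -43.8,"y": -13,"z": 3,"ax": 0,"ay": 0,"az": 1.13,"jaw": 1}
  ]
}}

```text
time: 1.65
position: [0.5762, 0.3205, 0.2053]
tcp_rot: [0.0, 0.709, 0.705, 0.0]
wrist_force: [-0.1, 0.2, 0.5]
gripper_width: 1.003
grip_force: 0.0
```

```bash
python3 -c "
from h import *
plan(*T['rec'],.16);print(bot.get_obs()['q'].round(2))"
```

```text
t 1.65 pos [0.5762 0.3205 0.2053] F [-0.1  0.2  0.5] w 1.003 g 0.0
shift cm [-3.73  4.2   4.53] turn [ 0.    -0.    -0.005]
[-0.86  0.38  0.38  1.49 -0.14  1.3  -0.47]
```

{"method": "drive_tool", "body": {
  "targets": [
    {"x": -3.7,"y": 4.2,"z": 4.5,"ax": 0,"ay": 0,"az": -0.005,"jaw": 1},
    {"x": -3.7,"y": 4.2,"z": 4.5,"ax": 0,"ay": 0,"az": -0.005,"jaw": 1},
    {"x": -3.7,"y": 4.2,"z": 4.5,"ax": 0,"ay": 0,"az": -0.005,"jaw": 1},
    {"x": -3.7,"y": 4.2,"z": 4.5,"ax": 0,"ay": 0,"az": -0.005,"jaw": 1}
  ]
}}

```text
time: 2.05
position: [0.6167, 0.2852, 0.16]
tcp_rot: [-0.0, 0.705, 0.709, -0.0]
wrist_force: [-0.3, 0.6, 0.2]
gripper_width: 0.997
grip_force: 0.0
```

```bash
python3 - <<'E'
from h import *
plan(*T['rec'],.039)
c=cam("wrist");cv2.imwrite("pics/w1.png",c["color"][:,:,::-1])
R=cv2.Rodrigues(np.array(c["rvec"],float))[0];print(ray(c,320,240))
for n,P in T.items():
    if n in("rec",):
        a=np.linspace(0,6.28,5);print(proj(c,[[P[0]+.028*np.cos(t),P[1]+.028*np.sin(t),.075] for t in a]).round())
E
```

```text
t 2.05 pos [0.6167 0.2852 0.16  ] F [-0.3  0.6  0.2] w 0.997 g 0.0
shift cm [-0.22  0.14 12.1 ] turn [-0.001 -0.     0.005]
(array([0.61574678, 0.35767147, 0.30283792]), array([-0.00862016, -0.28703075, -0.95792142]))
[[367. 249.]
 [327. 209.]
 [285. 249.]
 [326. 287.]
 [367. 249.]]
```

View pics/w1.png

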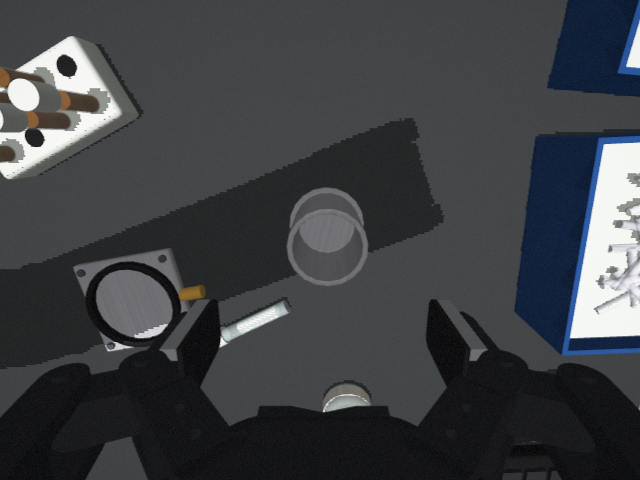

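The rim appears at (327,247) against a predicted (326,248), so the position is good. The hose stub is out of the way, so I descend and grip.

{"method": "drive_tool", "body": {
  "targets": [
    {"x": -0.2,"y": 0.1,"z": 4,"ax": 0,"ay": 0,"az": 0,"jaw": 1},
    {"x": -0.2,"y": 0.1,"z": 8,"ax": 0,"ay": 0,"az": 0,"jaw": 1},
    {"x": -0.2,"y": 0.1,"z": 11,"ax": 0,"ay": 0,"az": 0,"jaw": 1},
    {"x": -0.2,"y": 0.1,"z": 12,"ax": 0,"ay": 0,"az": 0,"jaw": 1},
    {"x": -0.2,"y": 0.1,"z": 12,"ax": 0,"ay": 0,"az": 0,"jaw": 1},
    {"x": -0.2,"y": 0.1,"z": 12,"ax": 0,"ay": 0,"az": 0,"jaw": 1}
  ]
}}

```text
time: 2.7
position: [0.6188, 0.2841, 0.0423]
tcp_rot: [0.0, 0.705, 0.709, 0.001]
wrist_force: [-0.2, -0.3, -0.1]
gripper_width: 0.998
grip_force: 0.0
```

{"method": "drive_tool", "body": {
  "targets": [
    {"x": 0,"y": 0,"z": 0,"ax": 0,"ay": 0,"az": 0,"jaw": 0.3},
    {"x": 0,"y": 0,"z": 0,"ax": 0,"ay": 0,"az": 0,"jaw": 0.3},
    {"x": 0,"y": 0,"z": 0,"ax": 0,"ay": 0,"az": 0,"jaw": 0.3},
    {"x": 0,"y": 0,"z": 0,"ax": 0,"ay": 0,"az": 0,"jaw": 0.3},
    {"x": 0,"y": 0,"z": 0,"ax": 0,"ay": 0,"az": 0,"jaw": 0.3},
    {"x": 0,"y": 0,"z": 0,"ax": 0,"ay": 0,"az": 0,"jaw": 0.3},
    {"x": 0,"y": 0,"z": 0,"ax": 0,"ay": 0,"az": 0,"jaw": 0.3},
    {"x": 0,"y": 0,"z": 0,"ax": 0,"ay": 0,"az": 0,"jaw": 0.3}
  ],
  "force": 40
}}

```text
time: 3.5
position: [0.6189, 0.2834, 0.042]
tcp_rot: [0.0, 0.705, 0.709, 0.001]
wrist_force: [-0.3, 0.0, 7.1]
gripper_width: 0.634
grip_force: 41.1
```

{"method": "drive_tool", "body": {
  "targets": [
    {"x": 0,"y": 0,"z": -2,"ax": 0,"ay": 0,"az": 0,"jaw": 0.3},
    {"x": 0,"y": 0,"z": -5,"ax": 0,"ay": 0,"az": 0,"jaw": 0.3},
    {"x": -2,"y": -5,"z": -6,"ax": 0,"ay": 0,"az": 0,"jaw": 0.3},
    {"x": -4,"y": -9,"z": -6,"ax": 0,"ay": 0,"az": 0,"jaw": 0.3},
    {"x": -6,"y": -13,"z": -6,"ax": 0,"ay": 0,"az": 0,"jaw": 0.3},
    {"x": -7.3,"y": -16.5,"z": -6,"ax": 0,"ay": 0,"az": 0,"jaw": 0.3},
    {"x": -7.6,"y": -17.5,"z": -6,"ax": 0,"ay": 0,"az": 0,"jaw": 0.3},
    {"x": -7.6,"y": -17.5,"z": -6,"ax": 0,"ay": 0,"az": 0,"jaw": 0.3}
  ]
}}

```text
time: 4.3
position: [0.4421, 0.2058, 0.1005]
tcp_rot: [-0.001, 0.705, 0.709, 0.0]
wrist_force: [0.8, 0.7, -3.6]
gripper_width: 0.637
grip_force: 45.2
```

```bash
python3 - <<'E'
from h import *
T["st"]=(.443,.207)
plan(.4435,.2075,.05)
c=cam("wrist");cv2.imwrite("pics/w2.png",c["color"][:,:,::-1])
c=cam("top")
o=bot.get_obs()["position"]
for z in(.13,.134,.138): 
    u,v=proj(c,[[.4435,.207,z]])[0];print(u,v,circ(c,u,v,z,.028),circ(c,u,v,z,.024))
E
```

```text
t 4.3 pos [0.4421 0.2058 0.1005] F [ 0.8  0.7 -3.6] w 0.637 g 45.2
shift cm [0.17 0.15 5.05] turn [-0.    -0.001  0.005]
198.51804327398509 291.87448984915176 [(np.float64(0.4506), np.float64(0.1858), np.float64(27.2)), (np.float64(0.4416), np.float64(0.1868), np.float64(27.7)), (np.float64(0.4389), np.float64(0.1829), np.float64(28.4))] [(np.float64(0.4384), np.float64(0.1865), np.float64(24.6)), (np.float64(0.4539), np.float64(0.1839), np.float64(23.7)), (np.float64(0.4326), np.float64(0.1878), np.float64(24.0))]
198.07578305066497 291.94330246716953 [(np.float64(0.4507), np.float64(0.1852), np.float64(27.1)), (np.float64(0.4417), np.float64(0.1862), np.float64(27.6)), (np.float64(0.439), np.float64(0.1823), np.float64(28.3))] [(np.float64(0.4385), np.float64(0.1859), np.float64(24.5)), (np.float64(0.454), np.float64(0.1833), np.float64(23.6)), (np.float64(0.4328), np.float64(0.1872), np.float64(23.9))]
197.62975893965202 292.01270071996163 [(np.float64(0.4419), np.float64(0.1855), np.float64(27.6)), (np.float64(0.4486), np.float64(0.184), np.float64(28.5)), (np.float64(0.4543), np.float64(0.1821), np.float64(27.6))] [(np.float64(0.4386), np.float64(0.1852), np.float64(24.4)), (np.float64(0.433), np.float64(0.1865), np.float64(23.8)), (np.float64(0.4575), np.float64(0.18), np.float64(23.7))]
```

View pics/w2.png

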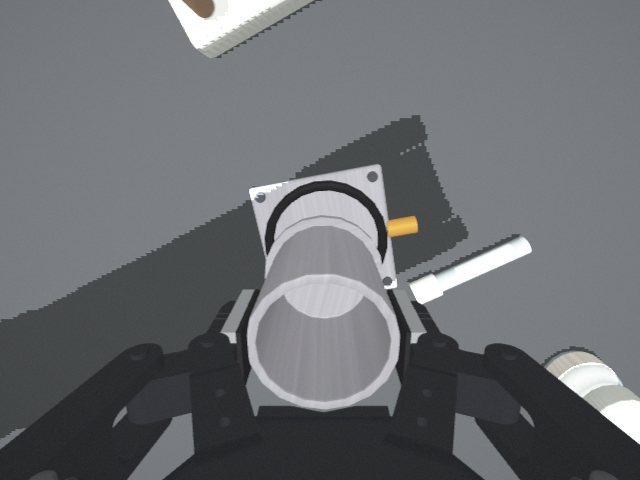

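```bash
python3 - <<'E'
from h import *
c=cam("wrist");p=bot.get_obs()["position"];a=np.linspace(0,2*np.pi,60)
def C(x,y,z,r):
    q=proj(c,[[x+r*np.cos(t),y+r*np.sin(t),z] for t in a]);print(q.min(0).round(),q.max(0).round())
C(p[0],p[1],p[2]+.033,.028); C(.443,.207,.016,.042)
E
```

```text
[248. 273.] [404. 410.]
[260. 183.] [384. 302.]
```

The held cup's rim matches the prediction. The ring appears about 2 mm towards +x, so I use (0.4455, 0.208) and lower to just above seating.

{"method": "drive_tool", "body": {
  "targets": [
    {"x": 0.2,"y": 0.35,"z": 1,"ax": 0,"ay": 0,"az": 0,"jaw": 0.3},
    {"x": 0.2,"y": 0.35,"z": 2,"ax": 0,"ay": 0,"az": 0,"jaw": 0.3},
    {"x": 0.2,"y": 0.35,"z": 3,"ax": 0,"ay": 0,"az": 0,"jaw": 0.3},
    {"x": 0.2,"y": 0.35,"z": 3.8,"ax": 0,"ay": 0,"az": 0,"jaw": 0.3},
    {"x": 0.2,"y": 0.35,"z": 4.4,"ax": 0,"ay": 0,"az": 0,"jaw": 0.3},
    {"x": 0.2,"y": 0.35,"z": 4.8,"ax": 0,"ay": 0,"az": 0,"jaw": 0.3},
    {"x": 0.2,"y": 0.35,"z": 4.9,"ax": 0,"ay": 0,"az": 0,"jaw": 0.3},
    {"x": 0.2,"y": 0.35,"z": 4.9,"ax": 0,"ay": 0,"az": 0,"jaw": 0.3}
  ]
}}

```text
time: 5.25
position: [0.4469, 0.208, 0.0512]
tcp_rot: [0.0, 0.705, 0.709, 0.0]
wrist_force: [-0.3, -0.3, -4.1]
gripper_width: 0.635
grip_force: 45.2
```

{"method": "drive_tool", "body": {
  "targets": [
    {"x": 0,"y": -0.1,"z": 0,"ax": 0,"ay": 0,"az": 0,"jaw": 0.3},
    {"x": 0,"y": -0.1,"z": 0.15,"ax": 0,"ay": 0,"az": 0,"jaw": 0.3},
    {"x": 0,"y": -0.1,"z": 0.15,"ax": 0,"ay": 0,"az": 0,"jaw": 0.3},
    {"x": 0,"y": -0.1,"z": 0.15,"ax": 0,"ay": 0,"az": 0,"jaw": 0.3}
  ]
}}

```text
time: 5.65
position: [0.446, 0.2082, 0.0499]
tcp_rot: [-0.0, 0.705, 0.709, 0.0]
wrist_force: [-0.2, 0.5, -1.0]
gripper_width: 0.637
grip_force: 45.4
```

```bash
python3 - <<'E'
from h import *
plan(.4455,.208,.15)
c=cam("wrist");cv2.imwrite("pics/w3.png",c["color"][:,:,::-1])
E
```

```text
t 5.65 pos [0.446  0.2082 0.0499] F [-0.2  0.5 -1. ] w 0.637 g 45.4
shift cm [ -0.02  -0.05 -10.01] turn [ 0.    -0.001  0.005]
```

View pics/w3.png

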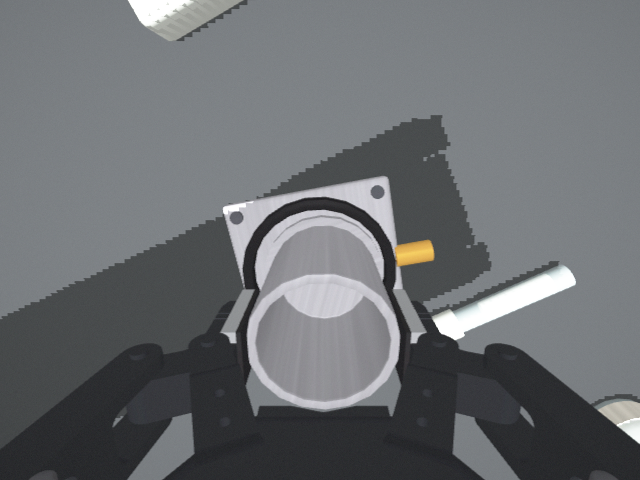

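The foot (257–385 px) sits inside the black ring (245–397 px), and the lost weight shows floor contact. I release and retreat upward.

{"method": "drive_tool", "body": {
  "targets": [
    {"x": 0,"y": 0,"z": 0,"ax": 0,"ay": 0,"az": 0,"jaw": 1},
    {"x": 0,"y": 0,"z": 0,"ax": 0,"ay": 0,"az": 0,"jaw": 1},
    {"x": 0,"y": 0,"z": 0,"ax": 0,"ay": 0,"az": 0,"jaw": 1},
    {"x": 0,"y": 0,"z": 0,"ax": 0,"ay": 0,"az": 0,"jaw": 1},
    {"x": 0,"y": 0,"z": 0,"ax": 0,"ay": 0,"az": 0,"jaw": 1},
    {"x": 0,"y": 0,"z": -4,"ax": 0,"ay": 0,"az": 0,"jaw": 1},
    {"x": 0,"y": 0,"z": -8,"ax": 0,"ay": 0,"az": 0,"jaw": 1},
    {"x": 0,"y": 0,"z": -10,"ax": 0,"ay": 0,"az": 0,"jaw": 1}
  ]
}}

```text
time: 6.5
position: [0.447, 0.2085, 0.1528]
tcp_rot: [0.0, 0.705, 0.709, 0.002]
wrist_force: [1.0, 0.7, -0.4]
gripper_width: 0.999
grip_force: 0.0
```

```bash
python3 - <<'E'
from h import *
plan(*T["sup"],.15)
c=cam("wrist");p=bot.get_obs()["position"];a=np.linspace(0,2*np.pi,60)
cv2.imwrite("pics/w4.png",c["color"][:,:,::-1])
def C(x,y,z,r):
    q=proj(c,[[x+r*np.cos(t),y+r*np.sin(t),z] for t in a]);print(q.min(0).round(),q.max(0).round())
C(.446,.2082,.083,.028);C(.446,.2082,.016,.042)
print(ray(c,0,0)[0],[ (r["p"],np.array(r["xy"])*[640,480]) for r in bot.tip_of("wrist","receiver")])
E
```

```text
t 6.5 pos [0.447  0.2085 0.1528] F [ 1.   0.7 -0.4] w 0.999 g 0.0
shift cm [-22.25   1.5    0.24] turn [ 0.003 -0.002  0.005]
[279. 211.] [366. 294.]
[271. 176.] [374. 275.]
[0.44555282 0.28060265 0.29567069] [(0.75, array([266.176,   3.024])), (0.58, array([324.416, 223.92 ]))]
```

View pics/w4.png

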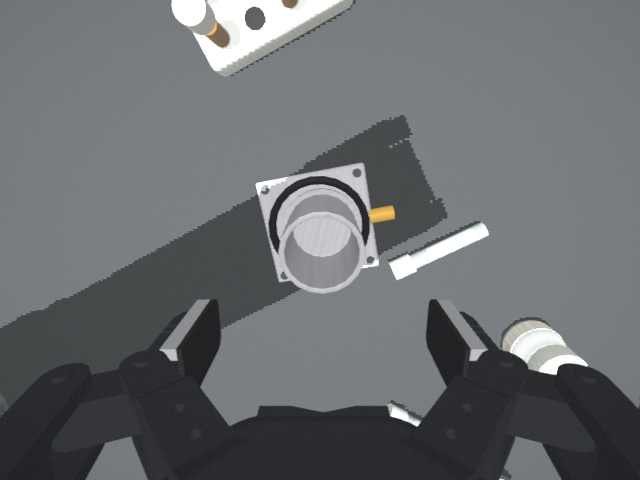

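The cup stands in the ring, rim at (322,252) as predicted. Now I move over the support.

{"method": "drive_tool", "body": {
  "targets": [
    {"x": -4,"y": 0.2,"z": 0.2,"ax": 0,"ay": 0,"az": 0,"jaw": 1},
    {"x": -8.5,"y": 0.5,"z": 0.2,"ax": 0,"ay": 0,"az": 0,"jaw": 1},
    {"x": -13,"y": 0.9,"z": 0.2,"ax": 0,"ay": 0,"az": 0,"jaw": 1},
    {"x": -17.5,"y": 1.2,"z": 0.2,"ax": 0,"ay": 0,"az": 0,"jaw": 1},
    {"x": -21,"y": 1.5,"z": 0.2,"ax": 0,"ay": 0,"az": 0,"jaw": 1},
    {"x": -22.2,"y": 1.5,"z": 0.2,"ax": 0,"ay": 0,"az": 0,"jaw": 1},
    {"x": -22.2,"y": 1.5,"z": 0.2,"ax": 0,"ay": 0,"az": 0,"jaw": 1},
    {"x": -22.2,"y": 1.5,"z": 0.2,"ax": 0,"ay": 0,"az": 0,"jaw": 1}
  ]
}}

```text
time: 7.4
position: [0.4617, -0.0126, 0.1472]
tcp_rot: [-0.0, 0.705, 0.709, -0.0]
wrist_force: [-0.0, 0.5, -0.2]
gripper_width: 1.001
grip_force: 0.0
```

```bash
python3 - <<'E'
from h import *
c=cam("wrist");a=np.linspace(0,2*np.pi,60)
cv2.imwrite("pics/w5.png",c["color"][:,:,::-1])
def C(x,y,z,r):
    q=proj(c,[[x+r*np.cos(t),y+r*np.sin(t),z] for t in a]);print(q.min(0).round(),q.max(0).round())
C(*T["sup"],.027,.028)
plan(*T["sup"],.004)
E
```

```text
[290. 198.] [362. 268.]
t 7.45 pos [ 0.4617 -0.0122  0.1472] F [-0.4  0.3 -0.4] w 1.003 g 0.0
shift cm [-0.18  0.14 14.32] turn [-0.001 -0.     0.007]
```

View pics/w5.png

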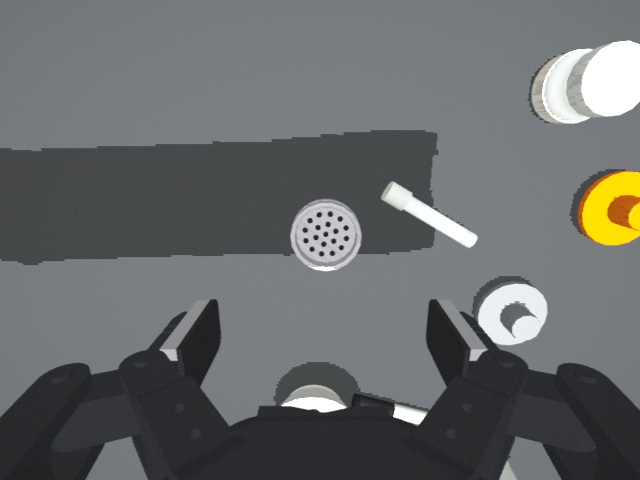

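The support is at (326,236), about 1.5 mm lower in y than assumed. The loose tube at (397,193) clears the fingers, so I descend and grip.

{"method": "drive_tool", "body": {
  "targets": [
    {"x": -0.3,"y": 0.1,"z": 4,"ax": 0,"ay": 0,"az": 0,"jaw": 1},
    {"x": -0.3,"y": 0.1,"z": 8,"ax": 0,"ay": 0,"az": 0,"jaw": 1},
    {"x": -0.3,"y": 0.1,"z": 11,"ax": 0,"ay": 0,"az": 0,"jaw": 1},
    {"x": -0.3,"y": 0.1,"z": 13,"ax": 0,"ay": 0,"az": 0,"jaw": 1},
    {"x": -0.3,"y": 0.1,"z": 14,"ax": 0,"ay": 0,"az": 0,"jaw": 1},
    {"x": -0.3,"y": 0.1,"z": 14.2,"ax": 0,"ay": 0,"az": 0,"jaw": 1},
    {"x": -0.3,"y": 0.1,"z": 14.2,"ax": 0,"ay": 0,"az": 0,"jaw": 1},
    {"x": -0.3,"y": 0.1,"z": 14.2,"ax": 0,"ay": 0,"az": 0,"jaw": 1}
  ]
}}

```text
time: 8.25
position: [0.4638, -0.0165, 0.0066]
tcp_rot: [0.0, 0.705, 0.709, 0.001]
wrist_force: [-0.3, 0.5, 0.6]
gripper_width: 0.998
grip_force: 0.0
```

{"method": "drive_tool", "body": {
  "targets": [
    {"x": 0,"y": 0,"z": 0,"ax": 0,"ay": 0,"az": 0,"jaw": 0.3},
    {"x": 0,"y": 0,"z": 0,"ax": 0,"ay": 0,"az": 0,"jaw": 0.3},
    {"x": 0,"y": 0,"z": 0,"ax": 0,"ay": 0,"az": 0,"jaw": 0.3},
    {"x": 0,"y": 0,"z": 0,"ax": 0,"ay": 0,"az": 0,"jaw": 0.3},
    {"x": 0,"y": 0,"z": 0,"ax": 0,"ay": 0,"az": 0,"jaw": 0.3},
    {"x": 0,"y": 0,"z": 0,"ax": 0,"ay": 0,"az": 0,"jaw": 0.3}
  ]
}}

```text
time: 8.85
position: [0.4635, -0.0168, 0.0065]
tcp_rot: [0.0, 0.705, 0.709, 0.001]
wrist_force: [-2.3, 0.5, 10.3]
gripper_width: 0.639
grip_force: 40.3
```

{"method": "drive_tool", "body": {
  "targets": [
    {"x": 0,"y": 0,"z": -4,"ax": 0,"ay": 0,"az": 0,"jaw": 0.3},
    {"x": 0,"y": 0,"z": -8,"ax": 0,"ay": 0,"az": 0,"jaw": 0.3},
    {"x": 0,"y": 0,"z": -11,"ax": 0,"ay": 0,"az": 0,"jaw": 0.3},
    {"x": 0,"y": 0,"z": -11,"ax": 0,"ay": 0,"az": 0,"jaw": 0.3}
  ]
}}

```text
time: 9.25
position: [0.4654, -0.0167, 0.1194]
tcp_rot: [0.001, 0.705, 0.709, 0.003]
wrist_force: [0.8, 0.1, -2.4]
gripper_width: 0.639
grip_force: 44.8
```

```bash
python3 - <<'E'
from h import *
c=cam("wrist");cv2.imwrite("pics/w6.png",c["color"][:,:,::-1])
plan(.4455,.2085,.115)
E
```

```text
t 9.3 pos [ 0.4641 -0.0166  0.1172] F [ 0.  -0.3 -3.3] w 0.635 g 44.8
shift cm [22.52 -1.74  0.26] turn [ 0.004 -0.002  0.005]
```

View pics/w6.png

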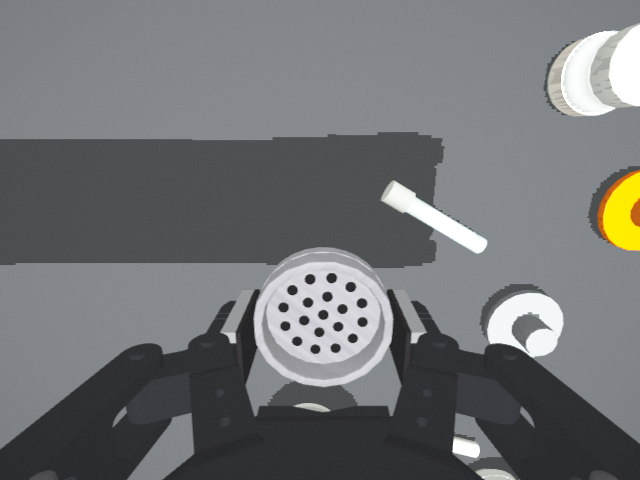

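The support is held level, rim centre at (323,322). I carry it over the cup.

{"method": "drive_tool", "body": {
  "targets": [
    {"x": 4,"y": -0.3,"z": 0.2,"ax": 0,"ay": 0,"az": 0,"jaw": 0.3},
    {"x": 8.5,"y": -0.6,"z": 0.2,"ax": 0,"ay": 0,"az": 0,"jaw": 0.3},
    {"x": 13,"y": -1,"z": 0.2,"ax": 0,"ay": 0,"az": 0,"jaw": 0.3},
    {"x": 17.5,"y": -1.5,"z": 0.2,"ax": 0,"ay": 0,"az": 0,"jaw": 0.3},
    {"x": 21,"y": -1.8,"z": 0.2,"ax": 0,"ay": 0,"az": 0,"jaw": 0.3},
    {"x": 22.5,"y": -1.8,"z": 0.2,"ax": 0,"ay": 0,"az": 0,"jaw": 0.3},
    {"x": 22.5,"y": -1.8,"z": 0.2,"ax": 0,"ay": 0,"az": 0,"jaw": 0.3},
    {"x": 22.5,"y": -1.8,"z": 0.2,"ax": 0,"ay": 0,"az": 0,"jaw": 0.3}
  ]
}}

```text
time: 10.1
position: [0.4434, 0.2066, 0.1124]
tcp_rot: [0.0, 0.706, 0.709, -0.001]
wrist_force: [0.8, 0.4, -1.9]
gripper_width: 0.636
grip_force: 44.7
```

```bash
python3 - <<'E'
from h import *
plan(.4455,.2085,.0795)
c=cam("wrist");p=bot.get_obs()["position"];a=np.linspace(0,2*np.pi,60)
cv2.imwrite("pics/w7.png",c["color"][:,:,::-1])
def C(x,y,z,r):
    q=proj(c,[[x+r*np.cos(t),y+r*np.sin(t),z] for t in a]);print(q.min(0).round(),q.max(0).round())
C(p[0],p[1],p[2]+.0205,.028);C(.4455,.2085,.083,.028);C(.4455,.208,.016,.042)
E
```

```text
t 10.1 pos [0.4434 0.2066 0.1124] F [ 0.8  0.4 -1.9] w 0.636 g 44.7
shift cm [0.19 0.22 3.29] turn [-0.002  0.002  0.004]
[254. 262.] [397. 389.]
[275. 223.] [382. 322.]
[268. 179.] [387. 293.]
```

View pics/w7.png

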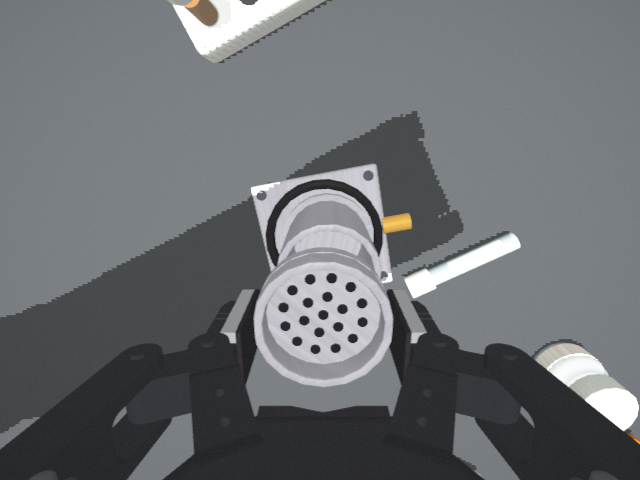

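Held rim and cup rim line up with the predictions to within about 1 mm. I lower it slowly.

{"method": "drive_tool", "body": {
  "targets": [
    {"x": 0.1,"y": 0.15,"z": 0,"ax": 0,"ay": 0,"az": 0,"jaw": 0.3},
    {"x": 0.1,"y": 0.15,"z": 0.5,"ax": 0,"ay": 0,"az": 0,"jaw": 0.3},
    {"x": 0.1,"y": 0.15,"z": 1.1,"ax": 0,"ay": 0,"az": 0,"jaw": 0.3},
    {"x": 0.1,"y": 0.15,"z": 1.7,"ax": 0,"ay": 0,"az": 0,"jaw": 0.3},
    {"x": 0.1,"y": 0.15,"z": 2.3,"ax": 0,"ay": 0,"az": 0,"jaw": 0.3},
    {"x": 0.1,"y": 0.15,"z": 2.8,"ax": 0,"ay": 0,"az": 0,"jaw": 0.3},
    {"x": 0.1,"y": 0.15,"z": 3.0,"ax": 0,"ay": 0,"az": 0,"jaw": 0.3},
    {"x": 0.1,"y": 0.15,"z": 3.0,"ax": 0,"ay": 0,"az": 0,"jaw": 0.3}
  ]
}}

```text
time: 10.95
position: [0.4451, 0.2089, 0.0833]
tcp_rot: [-0.0, 0.705, 0.709, -0.0]
wrist_force: [0.2, 0.2, -1.6]
gripper_width: 0.635
grip_force: 44.7
```

{"method": "drive_tool", "body": {
  "targets": [
    {"x": -0.1,"y": 0,"z": 0.15,"ax": 0,"ay": 0,"az": 0,"jaw": 0.3},
    {"x": -0.1,"y": 0,"z": 0.3,"ax": 0,"ay": 0,"az": 0,"jaw": 0.3},
    {"x": -0.1,"y": 0,"z": 0.4,"ax": 0,"ay": 0,"az": 0,"jaw": 0.3},
    {"x": -0.1,"y": 0,"z": 0.4,"ax": 0,"ay": 0,"az": 0,"jaw": 0.3},
    {"x": -0.1,"y": 0,"z": 0.4,"ax": 0,"ay": 0,"az": 0,"jaw": 0.3}
  ]
}}

```text
time: 11.45
position: [0.4454, 0.2081, 0.0797]
tcp_rot: [0.0, 0.705, 0.709, 0.0]
wrist_force: [0.9, 0.1, -1.9]
gripper_width: 0.638
grip_force: 44.8
```

{"method": "drive_tool", "body": {
  "targets": [
    {"x": 0,"y": 0,"z": 0.05,"ax": 0,"ay": 0,"az": 0,"jaw": 0.3},
    {"x": 0,"y": 0,"z": 0.1,"ax": 0,"ay": 0,"az": 0,"jaw": 0.3},
    {"x": 0,"y": 0,"z": 0.1,"ax": 0,"ay": 0,"az": 0,"jaw": 0.3}
  ]
}}

```text
time: 11.75
position: [0.4455, 0.2081, 0.0796]
tcp_rot: [-0.0, 0.705, 0.709, 0.0]
wrist_force: [-4.5, -2.6, 11.3]
gripper_width: 0.636
grip_force: 46.0
```

Contact shows (11 N). I release and rise.

{"method": "drive_tool", "body": {
  "targets": [
    {"x": 0,"y": 0,"z": 0,"ax": 0,"ay": 0,"az": 0,"jaw": 1},
    {"x": 0,"y": 0,"z": 0,"ax": 0,"ay": 0,"az": 0,"jaw": 1},
    {"x": 0,"y": 0,"z": 0,"ax": 0,"ay": 0,"az": 0,"jaw": 1},
    {"x": 0,"y": 0,"z": 0,"ax": 0,"ay": 0,"az": 0,"jaw": 1},
    {"x": 0,"y": 0,"z": 0,"ax": 0,"ay": 0,"az": 0,"jaw": 1},
    {"x": 0,"y": 0,"z": -4,"ax": 0,"ay": 0,"az": 0,"jaw": 1},
    {"x": 0,"y": 0,"z": -8,"ax": 0,"ay": 0,"az": 0,"jaw": 1},
    {"x": 0,"y": 0,"z": -11,"ax": 0,"ay": 0,"az": 0,"jaw": 1}
  ]
}}

```text
time: 12.55
position: [0.4457, 0.208, 0.1908]
tcp_rot: [0.0, 0.705, 0.709, 0.001]
wrist_force: [-0.1, 1.4, 0.1]
gripper_width: 1.0
grip_force: 0.0
```

```bash
python3 - <<'E'
from h import *
plan(*T["tf"],.19)
c=cam("wrist");p=bot.get_obs()["position"];a=np.linspace(0,2*np.pi,60)
cv2.imwrite("pics/w8.png",c["color"][:,:,::-1])
def C(x,y,z,r):
    q=proj(c,[[x+r*np.cos(t),y+r*np.sin(t),z] for t in a]);print(q.min(0).round(),q.max(0).round())
C(.4452,.2085,.1,.028);C(.4455,.208,.016,.042)
E
```

```text
t 12.55 pos [0.4457 0.208  0.1908] F [-0.1  1.4  0.1] w 1.0 g 0.0
shift cm [-47.68  17.6    0.07] turn [ 0.001 -0.001  0.005]
[283. 203.] [364. 280.]
[278. 170.] [369. 259.]
```

View pics/w8.png

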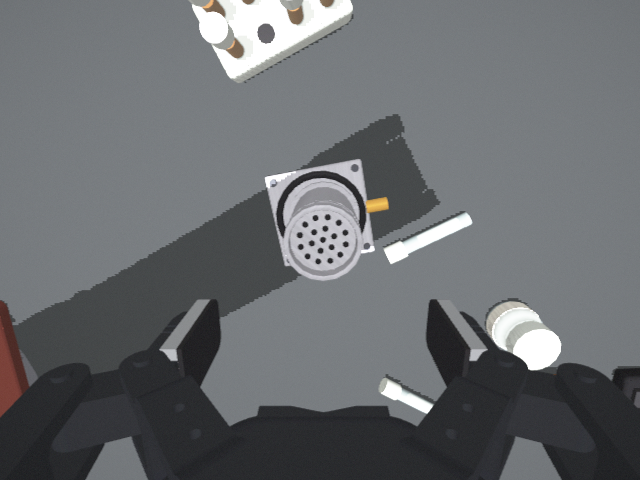

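The support is seated: rim [283–363]×[204–280] against a predicted [283–364]×[203–280] at z = 0.100. Now the tall funnel.

{"method": "drive_tool", "body": {
  "targets": [
    {"x": -47.7,"y": 17.6,"z": 1,"ax": 0,"ay": 0,"az": 0.005,"jaw": 1},
    {"x": -47.7,"y": 17.6,"z": 1,"ax": 0,"ay": 0,"az": 0.005,"jaw": 1},
    {"x": -47.7,"y": 17.6,"z": 1,"ax": 0,"ay": 0,"az": 0.005,"jaw": 1},
    {"x": -47.7,"y": 17.6,"z": 1,"ax": 0,"ay": 0,"az": 0.005,"jaw": 1},
    {"x": -47.7,"y": 17.6,"z": 1,"ax": 0,"ay": 0,"az": 0.005,"jaw": 1},
    {"x": -47.7,"y": 17.6,"z": 1,"ax": 0,"ay": 0,"az": 0.005,"jaw": 1},
    {"x": -47.7,"y": 17.6,"z": 1,"ax": 0,"ay": 0,"az": 0.005,"jaw": 1},
    {"x": -47.7,"y": 17.6,"z": 1,"ax": 0,"ay": 0,"az": 0.005,"jaw": 1}
  ]
}}

```text
time: 13.4
position: [0.5862, -0.1682, 0.1805]
tcp_rot: [0.0, 0.707, 0.707, 0.0]
wrist_force: [0.1, 0.2, 0.6]
gripper_width: 1.004
grip_force: 0.0
```

```bash
python3 - <<'E'
from h import *
plan(*T["tf"],.16)
E
```

```text
t 13.4 pos [ 0.5862 -0.1682  0.1805] F [0.1 0.2 0.6] w 1.004 g 0.0
shift cm [-9.98  3.77  2.05] turn [ 0.    -0.     0.001]
```

{"method": "drive_tool", "body": {
  "targets": [
    {"x": -10,"y": 3.8,"z": 1,"ax": 0,"ay": 0,"az": 0,"jaw": 1},
    {"x": -10,"y": 3.8,"z": 1,"ax": 0,"ay": 0,"az": 0,"jaw": 1},
    {"x": -10,"y": 3.8,"z": 1,"ax": 0,"ay": 0,"az": 0,"jaw": 1},
    {"x": -10,"y": 3.8,"z": 1,"ax": 0,"ay": 0,"az": 0,"jaw": 1},
    {"x": -10,"y": 3.8,"z": 1,"ax": 0,"ay": 0,"az": 0,"jaw": 1},
    {"x": -10,"y": 3.8,"z": 1,"ax": 0,"ay": 0,"az": 0,"jaw": 1}
  ]
}}

```text
time: 14.0
position: [0.624, -0.2643, 0.1709]
tcp_rot: [-0.0, 0.706, 0.708, 0.001]
wrist_force: [-0.6, 0.7, -0.2]
gripper_width: 1.001
grip_force: 0.0
```

```bash
python3 - <<'E'
from h import *
c=cam("wrist");a=np.linspace(0,2*np.pi,60)
cv2.imwrite("pics/w9.png",c["color"][:,:,::-1])
def C(x,y,z,r):
    q=proj(c,[[x+r*np.cos(t),y+r*np.sin(t),z] for t in a]);print(q.min(0).round(),q.max(0).round())
C(*T["tf"],.085,.028);C(*T["tf"],.085,.024)
plan(*T["tf"],.05)
E
```

```text
[283. 211.] [365. 288.]
[289. 217.] [359. 283.]
t 14.05 pos [ 0.6241 -0.2643  0.1711] F [0.2 0.3 0. ] w 0.995 g 0.0
shift cm [-0.38 -0.02 12.11] turn [ 0.001 -0.001  0.003]
```

View pics/w9.png

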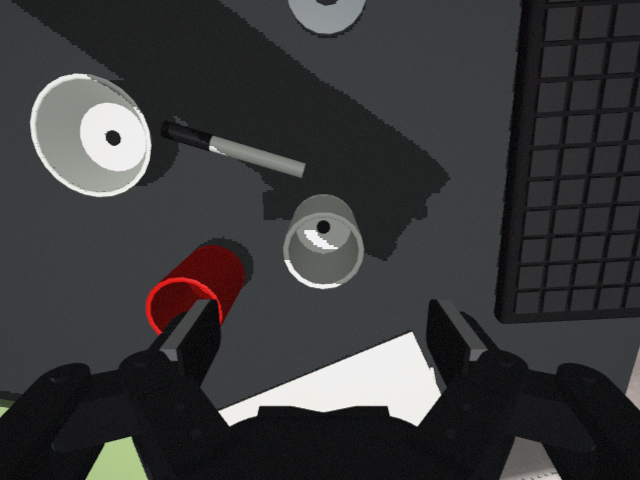

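The tall white funnel's rim is at (323,250), as predicted, and the red decoy at (185,300) is clear. I descend, grip and lift.

{"method": "drive_tool", "body": {
  "targets": [
    {"x": -0.35,"y": 0,"z": 3,"ax": 0,"ay": 0,"az": 0,"jaw": 1},
    {"x": -0.35,"y": 0,"z": 7,"ax": 0,"ay": 0,"az": 0,"jaw": 1},
    {"x": -0.35,"y": 0,"z": 10.5,"ax": 0,"ay": 0,"az": 0,"jaw": 1},
    {"x": -0.35,"y": 0,"z": 12.5,"ax": 0,"ay": 0,"az": 0,"jaw": 1},
    {"x": -0.35,"y": 0,"z": 12.9,"ax": 0,"ay": 0,"az": 0,"jaw": 1},
    {"x": -0.35,"y": 0,"z": 12.9,"ax": 0,"ay": 0,"az": 0,"jaw": 1},
    {"x": -0.35,"y": 0,"z": 12.9,"ax": 0,"ay": 0,"az": 0,"jaw": 1},
    {"x": -0.35,"y": 0,"z": 12.9,"ax": 0,"ay": 0,"az": 0,"jaw": 1}
  ]
}}

```text
time: 14.85
position: [0.6246, -0.2702, 0.0436]
tcp_rot: [0.001, 0.707, 0.707, 0.001]
wrist_force: [1.2, -0.2, 1.0]
gripper_width: 1.001
grip_force: 0.0
```

{"method": "drive_tool", "body": {
  "targets": [
    {"x": 0,"y": 0,"z": 0,"ax": 0,"ay": 0,"az": 0,"jaw": 0.3},
    {"x": 0,"y": 0,"z": 0,"ax": 0,"ay": 0,"az": 0,"jaw": 0.3},
    {"x": 0,"y": 0,"z": 0,"ax": 0,"ay": 0,"az": 0,"jaw": 0.3},
    {"x": 0,"y": 0,"z": 0,"ax": 0,"ay": 0,"az": 0,"jaw": 0.3},
    {"x": 0,"y": 0,"z": 0,"ax": 0,"ay": 0,"az": 0,"jaw": 0.3},
    {"x": 0,"y": 0,"z": 0,"ax": 0,"ay": 0,"az": 0,"jaw": 0.3}
  ],
  "force": 35
}}

```text
time: 15.45
position: [0.624, -0.2702, 0.0426]
tcp_rot: [0.0, 0.707, 0.707, 0.0]
wrist_force: [-1.3, 0.8, 5.7]
gripper_width: 0.657
grip_force: 36.4
```

{"method": "drive_tool", "body": {
  "targets": [
    {"x": 0,"y": 0,"z": -4,"ax": 0,"ay": 0,"az": 0,"jaw": 0.3},
    {"x": 0,"y": 0,"z": -8,"ax": 0,"ay": 0,"az": 0,"jaw": 0.3},
    {"x": 0,"y": 0,"z": -12,"ax": 0,"ay": 0,"az": 0,"jaw": 0.3},
    {"x": 0,"y": 0,"z": -14,"ax": 0,"ay": 0,"az": 0,"jaw": 0.3},
    {"x": 0,"y": 0,"z": -14,"ax": 0,"ay": 0,"az": 0,"jaw": 0.3},
    {"x": 0,"y": 0,"z": -14,"ax": 0,"ay": 0,"az": 0,"jaw": 0.3}
  ]
}}

```text
time: 16.05
position: [0.6234, -0.2697, 0.181]
tcp_rot: [-0.0, 0.707, 0.707, -0.0]
wrist_force: [-0.7, 0.1, -2.8]
gripper_width: 0.659
grip_force: 38.4
```

```bash
python3 - <<'E'
from h import *
plan(.445,.208,.175)
E
```

```text
t 16.05 pos [ 0.6234 -0.2697  0.181 ] F [-0.7  0.1 -2.8] w 0.659 g 38.4
shift cm [ 47.78 -17.83   0.63] turn [-0. -0.  0.]
```

{"method": "drive_tool", "body": {
  "targets": [
    {"x": 3,"y": -1.1,"z": 0,"ax": 0,"ay": 0,"az": 0,"jaw": 0.3},
    {"x": 7,"y": -2.6,"z": 0,"ax": 0,"ay": 0,"az": 0,"jaw": 0.3},
    {"x": 11,"y": -4.1,"z": 0,"ax": 0,"ay": 0,"az": 0,"jaw": 0.3},
    {"x": 15,"y": -5.6,"z": 0,"ax": 0,"ay": 0,"az": 0,"jaw": 0.3},
    {"x": 19,"y": -7.1,"z": 0,"ax": 0,"ay": 0,"az": 0,"jaw": 0.3},
    {"x": 23,"y": -8.6,"z": 0,"ax": 0,"ay": 0,"az": 0,"jaw": 0.3},
    {"x": 27,"y": -10.1,"z": 0,"ax": 0,"ay": 0,"az": 0,"jaw": 0.3},
    {"x": 30,"y": -11.2,"z": 0,"ax": 0,"ay": 0,"az": 0,"jaw": 0.3}
  ]
}}

```text
time: 16.85
position: [0.5093, 0.0328, 0.1799]
tcp_rot: [-0.001, 0.706, 0.708, -0.001]
wrist_force: [1.0, 0.9, -1.7]
gripper_width: 0.658
grip_force: 38.4
```

```bash
python3 - <<'E'
from h import *
plan(.445,.207,.175)
E
```

```text
t 16.85 pos [0.5093 0.0328 0.1799] F [ 1.   0.9 -1.7] w 0.658 g 38.4
shift cm [17.43 -6.38  0.5 ] turn [-0.003  0.     0.003]
```

{"method": "drive_tool", "body": {
  "targets": [
    {"x": 4,"y": -1.5,"z": 0,"ax": 0,"ay": 0,"az": 0,"jaw": 0.3},
    {"x": 8,"y": -3,"z": 0,"ax": 0,"ay": 0,"az": 0,"jaw": 0.3},
    {"x": 12,"y": -4.5,"z": 0,"ax": 0,"ay": 0,"az": 0,"jaw": 0.3},
    {"x": 15.5,"y": -5.8,"z": 0,"ax": 0,"ay": 0,"az": 0,"jaw": 0.3},
    {"x": 17.2,"y": -6.4,"z": 0,"ax": 0,"ay": 0,"az": 0,"jaw": 0.3},
    {"x": 17.2,"y": -6.4,"z": 0,"ax": 0,"ay": 0,"az": 0,"jaw": 0.3},
    {"x": 17.2,"y": -6.4,"z": 0,"ax": 0,"ay": 0,"az": 0,"jaw": 0.3},
    {"x": 17.2,"y": -6.4,"z": 0,"ax": 0,"ay": 0,"az": 0,"jaw": 0.3}
  ]
}}

```text
time: 17.65
position: [0.4477, 0.2006, 0.1809]
tcp_rot: [0.0, 0.708, 0.707, -0.001]
wrist_force: [-0.1, -0.1, -1.8]
gripper_width: 0.656
grip_force: 38.4
```

```bash
python3 - <<'E'
from h import *
plan(.445,.2065,.1326)
c=cam("wrist");p=bot.get_obs()["position"];a=np.linspace(0,2*np.pi,60)
cv2.imwrite("pics/w10.png",c["color"][:,:,::-1])
def C(x,y,z,r):
    q=proj(c,[[x+r*np.cos(t),y+r*np.sin(t),z] for t in a]);print(q.min(0).round(),q.max(0).round())
C(p[0],p[1]+.002,p[2]+.0424,.028);C(.445,.208,.1,.028);C(.4455,.208,.016,.042)
E
```

```text
t 17.65 pos [0.4477 0.2006 0.1809] F [-0.1 -0.1 -1.8] w 0.656 g 38.4
shift cm [ 0.6  -0.26  4.83] turn [-0.001  0.001 -0.002]
[241. 279.] [411. 426.]
[278. 195.] [363. 276.]
[275. 162.] [369. 255.]
```

View pics/w10.png

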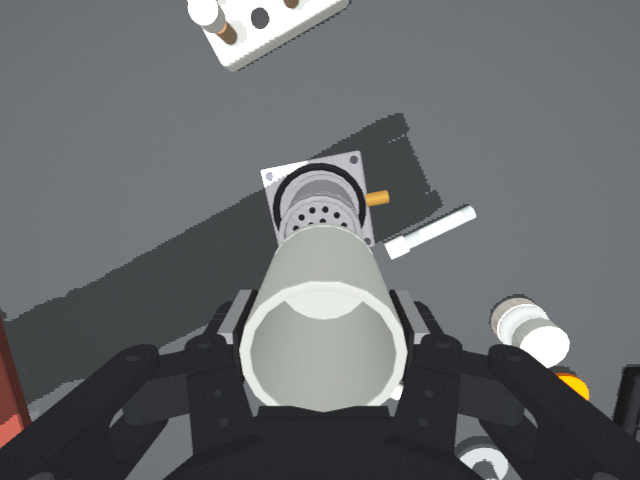

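The support rim and funnel rim match the predictions. I centre and lower slowly.

{"method": "drive_tool", "body": {
  "targets": [
    {"x": 0.5,"y": -0.2,"z": 0.5,"ax": 0,"ay": 0,"az": 0,"jaw": 0.3},
    {"x": 0.5,"y": -0.2,"z": 1.5,"ax": 0,"ay": 0,"az": 0,"jaw": 0.3},
    {"x": 0.5,"y": -0.2,"z": 2.5,"ax": 0,"ay": 0,"az": 0,"jaw": 0.3},
    {"x": 0.5,"y": -0.2,"z": 2.8,"ax": 0,"ay": 0,"az": 0,"jaw": 0.3},
    {"x": 0.5,"y": -0.2,"z": 2.8,"ax": 0,"ay": 0,"az": 0,"jaw": 0.3},
    {"x": 0.5,"y": -0.2,"z": 2.8,"ax": 0,"ay": 0,"az": 0,"jaw": 0.3}
  ]
}}

```text
time: 18.3
position: [0.4457, 0.2069, 0.1538]
tcp_rot: [0.0, 0.707, 0.707, -0.0]
wrist_force: [0.0, -0.1, -1.3]
gripper_width: 0.654
grip_force: 38.4
```

```bash
python3 -c "
from h import *
plan(.445,.2065,.1326)"
```

```text
t 18.3 pos [0.4457 0.2069 0.1538] F [ 0.  -0.1 -1.3] w 0.654 g 38.4
shift cm [-0.04 -0.07  2.12] turn [-0.  0. -0.]
```

{"method": "drive_tool", "body": {
  "targets": [
    {"x": -0.05,"y": -0.05,"z": 0.5,"ax": 0,"ay": 0,"az": 0,"jaw": 0.3},
    {"x": -0.05,"y": -0.05,"z": 1.0,"ax": 0,"ay": 0,"az": 0,"jaw": 0.3},
    {"x": -0.05,"y": -0.05,"z": 1.4,"ax": 0,"ay": 0,"az": 0,"jaw": 0.3},
    {"x": -0.05,"y": -0.05,"z": 1.8,"ax": 0,"ay": 0,"az": 0,"jaw": 0.3},
    {"x": -0.05,"y": -0.05,"z": 2.0,"ax": 0,"ay": 0,"az": 0,"jaw": 0.3},
    {"x": -0.05,"y": -0.05,"z": 2.0,"ax": 0,"ay": 0,"az": 0,"jaw": 0.3},
    {"x": -0.05,"y": -0.05,"z": 2.1,"ax": 0,"ay": 0,"az": 0,"jaw": 0.3},
    {"x": -0.05,"y": -0.05,"z": 2.1,"ax": 0,"ay": 0,"az": 0,"jaw": 0.3}
  ]
}}

```text
time: 19.1
position: [0.4452, 0.2065, 0.1328]
tcp_rot: [0.0, 0.707, 0.707, 0.0]
wrist_force: [-0.7, 0.1, -1.1]
gripper_width: 0.658
grip_force: 38.4
```

{"method": "drive_tool", "body": {
  "targets": [
    {"x": 0,"y": 0,"z": 0.05,"ax": 0,"ay": 0,"az": 0,"jaw": 0.3},
    {"x": 0,"y": 0,"z": 0.1,"ax": 0,"ay": 0,"az": 0,"jaw": 0.3},
    {"x": 0,"y": 0,"z": 0.1,"ax": 0,"ay": 0,"az": 0,"jaw": 0.3}
  ]
}}

```text
time: 19.4
position: [0.4453, 0.2066, 0.1325]
tcp_rot: [-0.0, 0.707, 0.707, 0.0]
wrist_force: [-3.1, -1.2, 6.9]
gripper_width: 0.658
grip_force: 38.9
```

Contact is at the expected height. I release and rise.

{"method": "drive_tool", "body": {
  "targets": [
    {"x": 0,"y": 0,"z": 0,"ax": 0,"ay": 0,"az": 0,"jaw": 1},
    {"x": 0,"y": 0,"z": 0,"ax": 0,"ay": 0,"az": 0,"jaw": 1},
    {"x": 0,"y": 0,"z": 0,"ax": 0,"ay": 0,"az": 0,"jaw": 1},
    {"x": 0,"y": 0,"z": 0,"ax": 0,"ay": 0,"az": 0,"jaw": 1},
    {"x": 0,"y": 0,"z": 0,"ax": 0,"ay": 0,"az": 0,"jaw": 1},
    {"x": 0,"y": 0,"z": -4,"ax": 0,"ay": 0,"az": 0,"jaw": 1},
    {"x": 0,"y": 0,"z": -8,"ax": 0,"ay": 0,"az": 0,"jaw": 1},
    {"x": 0,"y": 0,"z": -12,"ax": 0,"ay": 0,"az": 0,"jaw": 1}
  ]
}}

```text
time: 20.2
position: [0.4449, 0.2062, 0.2531]
tcp_rot: [0.0, 0.707, 0.707, -0.0]
wrist_force: [0.4, 0.9, 0.1]
gripper_width: 1.002
grip_force: 0.0
```

```bash
python3 - <<'E'
from h import *
plan(*T["lid"],.2)
c=cam("wrist");a=np.linspace(0,2*np.pi,60);im=c["color"][:,:,::-1].copy()
cv2.imwrite("pics/w11.png",im)
def C(x,y,z,r):
    q=proj(c,[[x+r*np.cos(t),y+r*np.sin(t),z] for t in a]);print(q.min(0).round(),q.max(0).round())
    cv2.polylines(im,[np.round(q).astype(int)],True,(0,0,255),1)
C(.4453,.2085,.175,.028);C(.4455,.208,.016,.042)
cv2.imwrite("pics/w11o.png",cv2.resize(im[120:360,200:450],None,fx=2,fy=2))
E
```

```text
t 20.2 pos [0.4449 0.2062 0.2531] F [0.4 0.9 0.1] w 1.002 g 0.0
shift cm [-29.41  18.02   5.32] turn [-0.  0. -0.]
[282. 204.] [368. 285.]
[286. 163.] [363. 239.]
```

View pics/w11o.png

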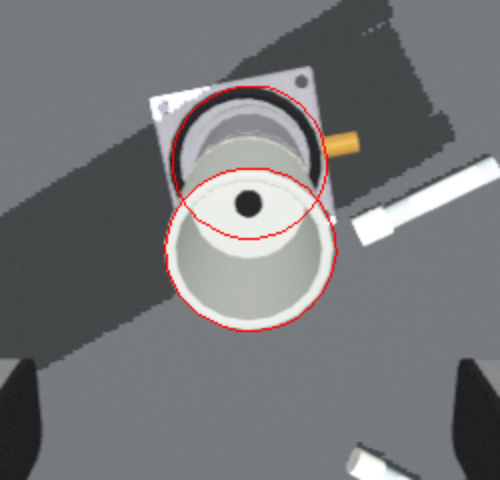

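The rim overlay fits at z = 0.175, centred at about (0.445, 0.2085), so the funnel is seated. My picture budget is now used, so the lid is located numerically.

{"method": "drive_tool", "body": {
  "targets": [
    {"x": -4,"y": 2.4,"z": 0,"ax": 0,"ay": 0,"az": 0,"jaw": 1},
    {"x": -8,"y": 4.9,"z": 0.5,"ax": 0,"ay": 0,"az": 0,"jaw": 1},
    {"x": -12,"y": 7.3,"z": 2,"ax": 0,"ay": 0,"az": 0,"jaw": 1},
    {"x": -16,"y": 9.8,"z": 3,"ax": 0,"ay": 0,"az": 0,"jaw": 1},
    {"x": -20,"y": 12.2,"z": 5,"ax": 0,"ay": 0,"az": 0,"jaw": 1},
    {"x": -24,"y": 14.7,"z": 7,"ax": 0,"ay": 0,"az": 0,"jaw": 1},
    {"x": -28,"y": 17.2,"z": 9,"ax": 0,"ay": 0,"az": 0,"jaw": 1},
    {"x": -29.4,"y": 18,"z": 10,"ax": 0,"ay": 0,"az": 0,"jaw": 1}
  ]
}}

```text
time: 21.05
position: [0.6255, -0.0922, 0.1497]
tcp_rot: [0.0, 0.708, 0.706, -0.001]
wrist_force: [0.0, 0.1, 0.5]
gripper_width: 1.004
grip_force: 0.0
```

{"method": "drive_tool", "body": {
  "targets": [
    {"x": 0,"y": 0,"z": 0,"ax": 0,"ay": 0,"az": 0,"jaw": 1},
    {"x": 0,"y": 0,"z": 0,"ax": 0,"ay": 0,"az": 0,"jaw": 1},
    {"x": 0,"y": 0,"z": 0,"ax": 0,"ay": 0,"az": 0,"jaw": 1}
  ]
}}

```text
time: 21.35
position: [0.6252, -0.0862, 0.1521]
tcp_rot: [-0.0, 0.707, 0.708, 0.0]
wrist_force: [-0.3, 0.5, -0.6]
gripper_width: 0.997
grip_force: 0.0
```

```bash
cat >> h.py <<'E'
def match(c,x,y,z,r,w=.012):
    """world xy near x,y whose circle (z,r) lies best on image edges"""
    g=cv2.GaussianBlur(cv2.cvtColor(c["color"],cv2.COLOR_RGB2GRAY).astype(np.float32),(0,0),1)
    m=cv2.magnitude(cv2.Sobel(g,cv2.CV_32F,1,0),cv2.Sobel(g,cv2.CV_32F,0,1));m=np.minimum(m,120)
    a=np.linspace(0,2*np.pi,90,endpoint=False);best=[]
    for dx in np.arange(-w,w+1e-6,.0005):
        for dy in np.arange(-w,w+1e-6,.0005):
            q=proj(c,np.c_[x+dx+r*np.cos(a),y+dy+r*np.sin(a),0*a+z]).astype(np.float32)
            best.append((cv2.remap(m,q[:,0],q[:,1],cv2.INTER_LINEAR).mean(),x+dx,y+dy))
    return np.round(max(best),4)
E
python3 - <<'E'
from h import *
plan(*T["lid"],.02)
c=cam("wrist")
print(match(c,.625,-.088,.016,.030),match(c,.625,-.088,.038,.012),match(c,.625,-.088,.010,.030))
for r in bot.tip_of("wrist","lid"): u,v=np.array(r["xy"])*[640,480];print(r["p"],u,v,onz(c,u,v,0))
u,v=proj(c,[[.625,-.088,.016]])[0];print(u,v,c["color"][int(v)-25:int(v)+26:10,int(u)-25])
c=cam("side")
print(match(c,.625,-.088,.016,.030),match(c,.625,-.088,.038,.012))
E
```

```text
t 21.35 pos [ 0.6252 -0.0862  0.1521] F [-0.3  0.5 -0.6] w 0.997 g 0.0
shift cm [-0.19 -0.03 13.21] turn [ 0.    -0.001  0.001]
[ 1.150629e+02  6.250000e-01 -8.900000e-02] [76.7858  0.626  -0.0895] [ 1.146669e+02  6.250000e-01 -9.050000e-02]
0.86 416.76800000000003 112.224 [0.69826134 0.0034187  0.        ]
0.58 325.376 224.59199999999998 [ 0.6264203  -0.08810987  0.        ]
323.7623099409899 229.22807519468068 [[ 85  87  90]
 [145 150 154]
 [144 151 152]
 [146 149 153]
 [251 252 253]
 [177 184 188]]
[65.9872  0.624  -0.084 ] [59.3038  0.613  -0.0805]
```

Wrist match: lid at (0.625, -0.089), and its colour is grey. I grip the knob.

{"method": "drive_tool", "body": {
  "targets": [
    {"x": -0.3,"y": 0,"z": 4,"ax": 0,"ay": 0,"az": 0,"jaw": 0.7},
    {"x": -0.3,"y": 0,"z": 8,"ax": 0,"ay": 0,"az": 0,"jaw": 0.7},
    {"x": -0.3,"y": 0,"z": 11,"ax": 0,"ay": 0,"az": 0,"jaw": 0.7},
    {"x": -0.3,"y": 0,"z": 12.7,"ax": 0,"ay": 0,"az": 0,"jaw": 0.7},
    {"x": -0.3,"y": 0,"z": 13.1,"ax": 0,"ay": 0,"az": 0,"jaw": 0.7},
    {"x": -0.3,"y": 0,"z": 13.1,"ax": 0,"ay": 0,"az": 0,"jaw": 0.7},
    {"x": -0.3,"y": 0,"z": 13.1,"ax": 0,"ay": 0,"az": 0,"jaw": 0.7},
    {"x": -0.3,"y": 0,"z": 13.1,"ax": 0,"ay": 0,"az": 0,"jaw": 0.7}
  ]
}}

```text
time: 22.3
position: [0.6262, -0.0906, 0.0224]
tcp_rot: [0.001, 0.707, 0.707, 0.001]
wrist_force: [-0.4, -0.2, -0.1]
gripper_width: 0.698
grip_force: 0.0
```

{"method": "drive_tool", "body": {
  "targets": [
    {"x": 0.1,"y": -0.1,"z": 0.1,"ax": 0,"ay": 0,"az": 0,"jaw": 0.5},
    {"x": 0.1,"y": -0.1,"z": 0.1,"ax": 0,"ay": 0,"az": 0,"jaw": 0.1},
    {"x": 0.1,"y": -0.1,"z": 0.1,"ax": 0,"ay": 0,"az": 0,"jaw": 0},
    {"x": 0.1,"y": -0.1,"z": 0.1,"ax": 0,"ay": 0,"az": 0,"jaw": 0},
    {"x": 0.1,"y": -0.1,"z": 0.1,"ax": 0,"ay": 0,"az": 0,"jaw": 0},
    {"x": 0.1,"y": -0.1,"z": 0.1,"ax": 0,"ay": 0,"az": 0,"jaw": 0},
    {"x": 0.1,"y": -0.1,"z": 0.1,"ax": 0,"ay": 0,"az": 0,"jaw": 0},
    {"x": 0.1,"y": -0.1,"z": 0.1,"ax": 0,"ay": 0,"az": 0,"jaw": 0}
  ],
  "force": 30
}}

```text
time: 23.1
position: [0.6243, -0.0893, 0.0202]
tcp_rot: [0.0, 0.707, 0.707, 0.0]
wrist_force: [-2.6, 1.4, 6.0]
gripper_width: 0.268
grip_force: 29.5
```

{"method": "drive_tool", "body": {
  "targets": [
    {"x": 0,"y": 0,"z": 0,"ax": 0,"ay": 0,"az": 0,"jaw": 0},
    {"x": 0,"y": 0,"z": 0,"ax": 0,"ay": 0,"az": 0,"jaw": 0},
    {"x": 0,"y": 0,"z": 0,"ax": 0,"ay": 0,"az": 0,"jaw": 0}
  ]
}}

```text
time: 23.4
position: [0.6243, -0.0894, 0.0202]
tcp_rot: [-0.0, 0.707, 0.707, 0.0]
wrist_force: [-1.7, 1.5, 5.1]
gripper_width: 0.262
grip_force: 29.5
```

{"method": "drive_tool", "body": {
  "targets": [
    {"x": 0,"y": 0,"z": -3,"ax": 0,"ay": 0,"az": 0,"jaw": 0},
    {"x": 0,"y": 0,"z": -7,"ax": 0,"ay": 0,"az": 0,"jaw": 0},
    {"x": 0,"y": 0,"z": -11,"ax": 0,"ay": 0,"az": 0,"jaw": 0},
    {"x": 0,"y": 0,"z": -15,"ax": 0,"ay": 0,"az": 0,"jaw": 0},
    {"x": 0,"y": 0,"z": -18.5,"ax": 0,"ay": 0,"az": 0,"jaw": 0},
    {"x": 0,"y": 0,"z": -20.5,"ax": 0,"ay": 0,"az": 0,"jaw": 0},
    {"x": 0,"y": 0,"z": -20.5,"ax": 0,"ay": 0,"az": 0,"jaw": 0},
    {"x": 0,"y": 0,"z": -20.5,"ax": 0,"ay": 0,"az": 0,"jaw": 0}
  ]
}}

```text
time: 24.2
position: [0.624, -0.0894, 0.2243]
tcp_rot: [-0.0, 0.707, 0.707, 0.0]
wrist_force: [-0.4, -1.0, -1.8]
gripper_width: 0.264
grip_force: 29.8
```

```bash
python3 - <<'E'
from h import *
p=bot.get_obs()["position"]
plan(.445,.2085,.225)
c=cam("wrist")
# flange top at lid z .016 -> TCP-.004 ; knob top at TCP+.018
print(p,match(c,p[0],p[1],p[2]-.0042,.030),match(c,p[0],p[1],p[2]-.0102,.030))
E
```

```text
t 24.2 pos [ 0.624  -0.0894  0.2243] F [-0.4 -1.  -1.8] w 0.264 g 29.8
shift cm [ 29.79 -17.9   -0.06] turn [-0. -0. -0.]
[ 0.62398317 -0.08944504  0.2243249 ] [43.1717  0.623  -0.0894] [55.6617  0.623  -0.0909]
```

The lid is held and centred in the hand. I carry it over the funnel.

{"method": "drive_tool", "body": {
  "targets": [
    {"x": 3,"y": -1.8,"z": 0,"ax": 0,"ay": 0,"az": 0,"jaw": 0},
    {"x": 7,"y": -4.2,"z": 0,"ax": 0,"ay": 0,"az": 0,"jaw": 0},
    {"x": 11,"y": -6.6,"z": 0,"ax": 0,"ay": 0,"az": 0,"jaw": 0},
    {"x": 15,"y": -9,"z": 0,"ax": 0,"ay": 0,"az": 0,"jaw": 0},
    {"x": 19,"y": -11.4,"z": 0,"ax": 0,"ay": 0,"az": 0,"jaw": 0},
    {"x": 22,"y": -13.2,"z": 0,"ax": 0,"ay": 0,"az": 0,"jaw": 0},
    {"x": 24,"y": -14.4,"z": 0,"ax": 0,"ay": 0,"az": 0,"jaw": 0},
    {"x": 24,"y": -14.4,"z": 0,"ax": 0,"ay": 0,"az": 0,"jaw": 0}
  ]
}}

```text
time: 25.05
position: [0.4775, 0.154, 0.2233]
tcp_rot: [-0.001, 0.705, 0.709, -0.001]
wrist_force: [0.3, 0.7, -0.7]
gripper_width: 0.271
grip_force: 29.8
```

{"method": "drive_tool", "body": {
  "targets": [
    {"x": 2,"y": -1.2,"z": 0,"ax": 0,"ay": 0,"az": 0,"jaw": 0},
    {"x": 4,"y": -2.4,"z": 0,"ax": 0,"ay": 0,"az": 0,"jaw": 0},
    {"x": 5.8,"y": -3.5,"z": 0,"ax": 0,"ay": 0,"az": 0,"jaw": 0},
    {"x": 5.8,"y": -3.5,"z": 0,"ax": 0,"ay": 0,"az": 0,"jaw": 0},
    {"x": 5.8,"y": -3.5,"z": 0,"ax": 0,"ay": 0,"az": 0,"jaw": 0},
    {"x": 5.8,"y": -3.5,"z": 0,"ax": 0,"ay": 0,"az": 0,"jaw": 0}
  ]
}}

```text
time: 25.65
position: [0.4456, 0.2072, 0.2242]
tcp_rot: [0.0, 0.708, 0.707, -0.001]
wrist_force: [0.7, -0.5, -2.1]
gripper_width: 0.264
grip_force: 29.8
```

```bash
python3 - <<'E'
from h import *
plan(.445,.2085,.185)
E
```

```text
t 25.65 pos [0.4456 0.2072 0.2242] F [ 0.7 -0.5 -2.1] w 0.264 g 29.8
shift cm [ 0.14 -0.06  3.92] turn [-0.     0.001 -0.002]
```

{"method": "drive_tool", "body": {
  "targets": [
    {"x": 0.1,"y": 0,"z": 0.5,"ax": 0,"ay": 0,"az": 0,"jaw": 0},
    {"x": 0.1,"y": 0,"z": 1.2,"ax": 0,"ay": 0,"az": 0,"jaw": 0},
    {"x": 0.1,"y": 0,"z": 2,"ax": 0,"ay": 0,"az": 0,"jaw": 0},
    {"x": 0.1,"y": 0,"z": 2.7,"ax": 0,"ay": 0,"az": 0,"jaw": 0},
    {"x": 0.1,"y": 0,"z": 3.2,"ax": 0,"ay": 0,"az": 0,"jaw": 0},
    {"x": 0.1,"y": 0,"z": 3.6,"ax": 0,"ay": 0,"az": 0,"jaw": 0},
    {"x": 0.1,"y": 0,"z": 3.7,"ax": 0,"ay": 0,"az": 0,"jaw": 0},
    {"x": 0.1,"y": 0,"z": 3.7,"ax": 0,"ay": 0,"az": 0,"jaw": 0}
  ]
}}

```text
time: 26.45
position: [0.4451, 0.2095, 0.1877]
tcp_rot: [0.0, 0.707, 0.707, -0.0]
wrist_force: [0.7, 0.5, -1.4]
gripper_width: 0.264
grip_force: 29.8
```

{"method": "drive_tool", "body": {
  "targets": [
    {"x": 0,"y": 0,"z": 0.1,"ax": 0,"ay": 0,"az": 0,"jaw": 0},
    {"x": 0,"y": 0,"z": 0.2,"ax": 0,"ay": 0,"az": 0,"jaw": 0},
    {"x": 0,"y": 0,"z": 0.25,"ax": 0,"ay": 0,"az": 0,"jaw": 0},
    {"x": 0,"y": 0,"z": 0.25,"ax": 0,"ay": 0,"az": 0,"jaw": 0}
  ]
}}

```text
time: 26.85
position: [0.4451, 0.2095, 0.1853]
tcp_rot: [-0.0, 0.707, 0.707, 0.0]
wrist_force: [-0.2, -0.9, -0.4]
gripper_width: 0.265
grip_force: 29.8
```

{"method": "drive_tool", "body": {
  "targets": [
    {"x": -0.05,"y": 0,"z": 0.05,"ax": 0,"ay": 0,"az": 0,"jaw": 0},
    {"x": -0.05,"y": 0,"z": 0.1,"ax": 0,"ay": 0,"az": 0,"jaw": 0},
    {"x": -0.05,"y": 0,"z": 0.1,"ax": 0,"ay": 0,"az": 0,"jaw": 0}
  ]
}}

```text
time: 27.15
position: [0.4454, 0.2094, 0.1851]
tcp_rot: [-0.0, 0.707, 0.707, 0.001]
wrist_force: [-2.5, -0.2, 7.0]
gripper_width: 0.267
grip_force: 30.6
```

Contact is at the seated height, so I release and rise.

{"method": "drive_tool", "body": {
  "targets": [
    {"x": 0,"y": 0,"z": 0,"ax": 0,"ay": 0,"az": 0,"jaw": 0.7},
    {"x": 0,"y": 0,"z": 0,"ax": 0,"ay": 0,"az": 0,"jaw": 0.7},
    {"x": 0,"y": 0,"z": 0,"ax": 0,"ay": 0,"az": 0,"jaw": 0.7},
    {"x": 0,"y": 0,"z": 0,"ax": 0,"ay": 0,"az": 0,"jaw": 0.7},
    {"x": 0,"y": 0,"z": 0,"ax": 0,"ay": 0,"az": 0,"jaw": 0.7},
    {"x": 0,"y": 0,"z": -3,"ax": 0,"ay": 0,"az": 0,"jaw": 0.7},
    {"x": 0,"y": 0,"z": -6,"ax": 0,"ay": 0,"az": 0,"jaw": 0.7},
    {"x": 0,"y": 0,"z": -9,"ax": 0,"ay": 0,"az": 0,"jaw": 0.7}
  ]
}}

```text
time: 27.95
position: [0.445, 0.2088, 0.2752]
tcp_rot: [0.0, 0.707, 0.707, -0.0]
wrist_force: [0.7, -0.3, 0.3]
gripper_width: 0.7
grip_force: 0.0
```

```bash
python3 - <<'E'
from h import *
plan(.445,.208,.27)
c=cam("wrist")
for z,r,n in((.181,.03,"flange"),(.203,.012,"knob"),(.191,.03,"flange if 10mm high")):print(n,match(c,.445,.208,z,r))
for l in("lid","tall_funnel","receiver","support"):print(l,[(r["p"],(np.array(r["xy"])*[640,480]).round()) for r in bot.tip_of("wrist",l)])
print(proj(c,[[.445,.208,.165],[.445,.208,.09],[.445,.208,.073],[.445,.208,.008]]).round())
s=cam("side")
for z,r,n in((.181,.03,"flange"),(.203,.012,"knob"),(.175,.03,"fl bottom")):print("side",n,match(s,.445,.208,z,r))
E
```

```text
t 27.95 pos [0.445  0.2088 0.2752] F [ 0.7 -0.3  0.3] w 0.7 g 0.0
shift cm [-0.08  0.    0.52] turn [-0.  0. -0.]
flange [78.5845  0.4445  0.2105]
knob [48.5605  0.4445  0.214 ]
flange if 10mm high [60.77    0.4455  0.2125]
lid [(0.7, array([287.,  46.])), (0.57, array([324., 235.]))]
tall_funnel []
receiver [(0.92, array([329., 199.]))]
support [(0.52, array([327., 198.]))]
[[324. 237.]
 [324. 215.]
 [324. 211.]
 [324. 199.]]
side flange [35.1993  0.4455  0.214 ]
side knob [13.3644  0.443   0.2135]
side fl bottom [35.2585  0.4445  0.21  ]
```

The flange fits best at the seated height, about 2 mm off axis at most, and the gripper is clear. I hand in.

{"method": "drive_tool", "body": {
  "targets": [
    {"x": 0,"y": 0,"z": -3,"ax": 0,"ay": 0,"az": 0,"jaw": 0.7},
    {"x": 0,"y": 0,"z": -3,"ax": 0,"ay": 0,"az": 0,"jaw": 0.7},
    {"x": 0,"y": 0,"z": -3,"ax": 0,"ay": 0,"az": 0,"jaw": 0.7},
    {"x": 0,"y": 0,"z": -3,"ax": 0,"ay": 0,"az": 0,"jaw": 0.7}
  ]
}}

```text
time: 28.65
position: [0.4447, 0.2088, 0.303]
tcp_rot: [-0.0, 0.707, 0.707, -0.001]
wrist_force: [-0.0, 1.2, 0.1]
gripper_width: 0.697
grip_force: 0.0
```

```bash
python3 -c "
from workcell import bot
print(bot.job_done())"
```

```text
the job is handed in; nothing more can be done
None
```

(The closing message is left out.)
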